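# Shut and pin a wood-specimen case

## Task

Shut the lid of the green wooden specimen case, then swing its steel hasp over the brass staple until it lies flat on the deck. Then slide the red-handled locking pin through the eye of the staple, above the hasp, from either side, until its red grip is close to the hasp's edge, and let go of it. Leave the jar, the dish and the wood block where they are.

Things in the scene. Friction and masses are not known exactly. Their poses are not given: they have to be found in the camera images.
- case: wooden case painted green, fixed to the table. Origin: underside centre of its rear, lidded box (130 x 240 mm in case x, y). x points away from the robot at yaw 0, z up. In front of that box (case x from -155 to -65 mm, same 240 mm width) is a solid fixed deck whose flat top is 88 mm high, flush with the top of the shut lid.
- lid (a joint): lid angle, rad: 0 shut, grows as the front edge rises (starts at 0.35 to 0.6). Lid 130 x 240 x 8 mm of light wood, hinged along its far edge at case x = +65 mm, z = 80 mm (axis along case y); its hinge is stiff enough to stay where it is left; a push of about 2 to 5 N down on its front part shuts it.
- lid_edge (a point): middle of the lid's front top edge (moves with the lid; case x = -65, z = 88 mm when shut). The hasp's hinge is here.
- hasp (a joint): hasp angle relative to the lid, rad: 0 flat on the deck over the staple, pi/2 standing upright, starts at 1.8 to 2.4, leaning back over the lid (stop at 2.6). It stays where it is left; about 1 N at its end swings it.
- hasp_hinge (a point): middle of the hasp's hinge line, on the lid's front top edge, axis along case y; same point as lid_edge.
- hasp_end (a point): middle of the hasp's free end, 80 mm from the hinge line. The hasp is a flat steel strap 80 long x 36 wide x 3 mm thick with a slot (14 mm wide, from 17 to 51 mm from the hinge) that passes over the staple; the last 29 mm are solid. Closed, its top is 91 mm above the table.
- staple_eye (a point): centre of the opening of the brass staple, fixed upright on the deck 32 mm in front of the hasp hinge line; axes as the case. The eye runs along case y and is open 14 mm wide (case x), from the deck up to 18 mm above it; this point is 10.5 mm above the deck. With the hasp closed (3 mm) 15 mm of height are left. Staple outside: 22 mm (x) x 5 mm (y) x 22 mm high.
- pin: loose locking pin, about 40 g: red grip block 14 (x) x 32 (y) x 18 mm (z), steel shaft 8 mm thick sticking out 55 mm from its +y end, last 4 mm tapered. Origin: underside centre of the block; shaft axis 8 mm above it. Starts flat on the table, left or right of the case, +y within 0.7 rad of world +y. With the block lying on the deck, the level shaft passes 1 mm over the closed hasp.
- pin_tip (a point): tip of the pin's shaft, on its axis, 71 mm from the block's centre along the pin's +y.
- jar: bystander: amber jar with orange cap, 66 mm diameter, 100 mm high; origin underside centre.
- dish: bystander: white open dish, 90 mm diameter, 18 mm high; origin underside centre.
- wood: bystander: dark wood sample block 50 x 70 x 50 mm; origin underside centre.
Things that resemble listed ones, but are neither listed nor needed, are in the scene too. Of the things like the pin, leave any that is purple or turquoise; of the rest the smaller one is meant.

How it is judged:
On the way, in this order (a step that is already met when the one before it is completed fails the run):
1. the lid is shut (value of joint lid below 0.03 rad), for 0.2 s.
2. the hasp lies over the staple, with the lid shut (value of joint lid below 0.03 rad and value of joint hasp below 0.08 rad), for 0.2 s.
3. the pin is through the staple's eye over the closed hasp (all of step 2 and x of pin_tip in the frame of staple_eye between -0.012 and 0.012 m and x of pin in the frame of staple_eye between -0.012 and 0.012 m and z of pin_tip in the frame of staple_eye between -0.0105 and 0.0075 m and z of pin in the frame of staple_eye below 0 m and ((y of pin_tip in the frame of staple_eye above 0.015 m and y of pin in the frame of staple_eye below -0.015 m) or (y of pin_tip in the frame of staple_eye below -0.015 m and y of pin in the frame of staple_eye above 0.015 m))), for 0.2 s.
At the end, for the whole second after the job is handed in: Lid within 0.03 rad of shut, hasp within 0.08 rad of flat; pin at rest level through the staple's eye over the hasp, its tip and the middle of its grip at least 15 mm past the eye's centre on opposite sides and within 12 mm of its axis sideways. Jar, dish, wood block within 30 mm of their start (all of step 3 and linear speed of pin below 0.02 m/s); the robot touches nothing.
It fails at once if the jar is moved more than 30 mm or tipped (distance of jar from where it was at the start of the episode above 0.03 m or angle between jar's own z axis and vertical above 0.5 rad).
It fails at once if the dish is moved more than 30 mm or tipped (distance of dish from where it was at the start of the episode above 0.03 m or angle between dish's own z axis and vertical above 0.5 rad).
It fails at once if the wood block is moved more than 30 mm or tipped (distance of wood from where it was at the start of the episode above 0.03 m or angle between wood's own z axis and vertical above 0.5 rad).
It also fails if it takes over 58 s, if anything falls off the work surface, if the arm or the gripper's body presses on something with over 40 N, if the wrist force passes 120 N, or if a joint passes its speed limit or range.

## Robot

A 7-joint arm with a two-finger parallel gripper is mounted at the origin on the work surface. World frame = base frame: x ahead of the robot, y to its left, z up, the work surface at z = 0. Lengths are in m, angles in rad, forces in N, time in s.
With the tool pointing down it reaches from about 0.425 to 0.825 m from the base axis. Payload 3.6 kg.
Tool frame: the origin (TCP) lies at the very end of the fingers, on their centre line; the grasp point (between the pads) lies 19 mm behind it; z points along the fingers, y is the line along which they close (so a half turn about z gives the same grasp; the last joint's range is limited). The gripper opens to 93 mm and grips with 3 to 60 N. Pads are 15 mm wide; open, the fingers measure 128 mm over their backs; the gripper's body (75 mm by 188 mm) begins 65 mm behind the grasp point.
Start: joints at [-1.306, 0.615, -0.013, 1.423, 0.008, 1.103, -0.04], TCP at [0.187, 0.623, 0.219] pointing down, gripper open.
Joint ranges: [-3.12, 3.12], [-0.3, 2.06], [-1.34, 1.32], [0.26, 2.42], [-1.36, 4.5], [0.01, 1.98], [-2.84, 2.84]. Speed limits (rad/s): [2.79, 2.79, 3.14, 3.14, 3.14, 3.14, 3.14].

## Interface

Orientations are given as a rotation vector (axis times angle).
In Python, from cell import monitor, vision, robot gives the robot as it stands.
- The arm moves only by the shell command python3 -m pendant 'ROWS' [OPENING] [FORCE]. ROWS is text: rows parted by semicolons, each of 4 numbers parted by spaces: the shift along the tool's x, y, z in mm, then the turn about the tool's z in degrees. In form: tx ty tz spin; .... A call has 1 to 12 rows; each row is the pose to reach, as a shift and turn from the pose commanded when the call began, along the tool's axes at that moment; what a row does not reach only later rows make up. A row lasts 1/8 s, in which the tool goes at most 62.5 mm and 10.7 degrees, less where a joint would pass 70% of its speed; a pose out of reach is approached as far as the arm can. A call with a gripper value outside its range is refused whole. OPENING is the opening, from 0 (shut) to 1 (fully open), set as the call begins (- or left out, the last holds). The fingers move at their own pace and stop on an object; FORCE is the grip in N (left out, the last holds). Time passes only in rows, so rows that repeat a pose let the fingers close. It gives the time, the measured TCP pose, the force, the opening and the grip force at its end, in the units of the state.
- monitor.read_state(): the state, without advancing time (a new reading comes with each control period).
- vision.capture(name): name is "side" or "top"; returns a dict with "img" (384x512x3 uint8, blue, green, red), "intrinsics" (3x3 intrinsics, pixels), "D" ([k1, k2, p1, p2, k3] as OpenCV has them; the pictures are not rectified), "world_from_camera" (4x4, takes a point from camera to world coordinates). Camera axes: x right, y up, looking along -z (the intrinsics and any distortion apply to the point x, -y, -z); pixel columns grow to the right and rows downward; lengths in m; the calibration is good to about 2 mm. A picture is of the moment at which its call begins. There is no depth.
- robot.close_job(): hands the job in; it is judged then, once.
The state is a dict: "clock": time; "joint_pos": joint angles; "joint_velocities": joint speeds; "joint_torque": joint torques, N m; "eef_pos": TCP position; "ee_rot": TCP orientation; "contact_force": force on the tool from outside, world axes, zero at the start; "moment": the same for the moment, N m; "finger_gap": finger opening in m; "gripper_force": force on a finger pad.
Only numpy, scipy, OpenCV 4.12 (cv2) and the standard library are available. Lean on these libraries where they do the work, as an engineer would, in place of code of your own. Each camera call takes 0.05 s, during which the arm holds its last target. There are 200 camera calls.

## Working session

There is one attempt and no reset: what is moved stays moved. The work goes in short steps, Python scripts to look and compute and a shell command to move; the robot and the scene stay as the last step left them, time stands still between calls to the robot, and variables do not carry over. Pictures are saved under pics/ and viewed, at most 10 in all, crops included, and the job is handed in when it is done.

```bash
mkdir -p pics; ls
cat > h.py <<'E'
import numpy as np, cv2
from cell import monitor, vision, robot
from scipy.spatial.transform import Rotation as R
def rays(c,px):
    u=cv2.undistortPoints(np.float32(px).reshape(-1,1,2),np.array(c["intrinsics"]),np.array(c["D"])).reshape(-1,2)
    T=np.array(c["world_from_camera"]); d=np.c_[u[:,0],-u[:,1],-np.ones(len(u))]@T[:3,:3].T
    return T[:3,3],d
def plane(c,px,z):
    o,d=rays(c,px); return o+d*((z-o[2])/d[:,2])[:,None]
def tri(c1,p1,c2,p2):
    o1,d1=rays(c1,[p1]);o2,d2=rays(c2,[p2]);d1=d1[0];d2=d2[0]
    s=np.linalg.lstsq(np.c_[d1,-d2],o2-o1,rcond=None)[0]
    a=o1+s[0]*d1;b=o2+s[1]*d2; return (a+b)/2,np.linalg.norm(a-b)
def proj(c,P):
    T=np.linalg.inv(np.array(c["world_from_camera"])); q=np.atleast_2d(P)@T[:3,:3].T+T[:3,3]
    q=q*[1,-1,-1]; return cv2.projectPoints(q,np.zeros(3),np.zeros(3),np.array(c["intrinsics"]),np.array(c["D"]))[0].reshape(-1,2)
def totool(P):  # world points -> tool-frame mm
    s=monitor.read_state(); r=R.from_rotvec(s["ee_rot"]); return r.inv().apply(np.atleast_2d(P)-s["eef_pos"])*1000
E
python3 - <<'E'
from h import *
import pickle
d={n:vision.capture(n) for n in("top","side")}; pickle.dump(d,open("c0.pkl","wb"))
for n in d: cv2.imwrite(f"pics/{n}0.png",d[n]["img"]); print(n,np.round(d[n]["world_from_camera"],3).tolist())
s=monitor.read_state();print(s["eef_pos"],R.from_rotvec(s["ee_rot"]).as_matrix().round(3).tolist(),s["clock"])
E
```

```text
pics
top [[0.029, 0.998, -0.06, 0.406], [-0.999, 0.027, -0.021, 0.052], [-0.02, 0.061, 0.998, 1.365], [0.0, 0.0, 0.0, 1.0]]
side [[-0.994, 0.058, -0.095, 0.4], [-0.111, -0.613, 0.782, 0.837], [-0.013, 0.788, 0.616, 0.701], [0.0, 0.0, 0.0, 1.0]]
[0.18678622 0.62183785 0.21761618] [[-0.958, 0.288, -0.001], [0.288, 0.958, -0.002], [-0.0, -0.002, -1.0]] 0.1
```

View pics/top0.png

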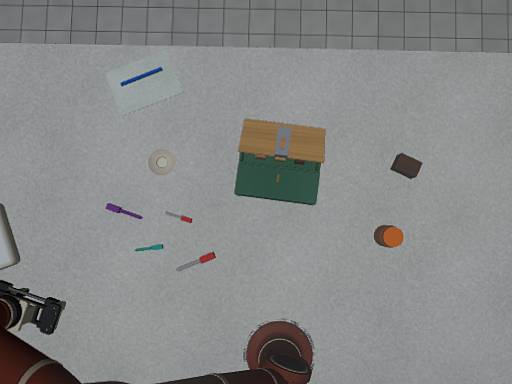

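View pics/side0.png

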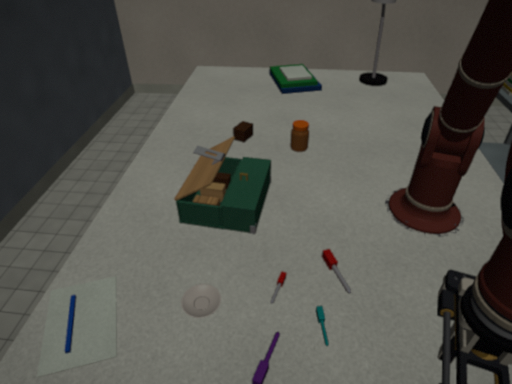

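The top view has four pin-like things: small red (179,217), large red (197,261), purple (124,211), turquoise (149,248). By the description it is the smaller red one at (179,217). The case is at (280,165), the dish at (161,162), the jar at (389,237) and the wood block at (406,166). I'll check the choice in a crop and measure.

Run:
```python
from h import *
import pickle
d=pickle.load(open("c0.pkl","rb")); t,s=d["top"],d["side"]
im=t["img"]; a=cv2.resize(im[195:280,100:225],None,fx=3.2,fy=3.2,interpolation=2); b=cv2.resize(im[110:215,225:335],None,fx=3.4,fy=3.4,interpolation=2)
H=max(a.shape[0],b.shape[0]); f=lambda x:cv2.copyMakeBorder(x,0,H-x.shape[0],0,0,0)
cv2.imwrite("pics/crop1.png",np.hstack([f(a),f(b)]))
for n,c in d.items():
  hsv=cv2.cvtColor(c["img"],cv2.COLOR_BGR2HSV)
  for nm,lo,hi in[("red",(0,150,80),(6,255,255)),("red2",(174,150,80),(180,255,255)),("green",(65,80,20),(90,255,140))]:
    m=cv2.inRange(hsv,lo,hi); k,l,st,ce=cv2.connectedComponentsWithStats(m)
    for i in range(1,k):
      if 12<st[i,4]<9000 and st[i,1]<340:
        r=cv2.minAreaRect(np.argwhere(l==i)[:,::-1].astype(np.float32))
        z=.009 if nm!="green" else .088
        print(n,nm,st[i,4],ce[i].round(1),"box",cv2.boxPoints(r).round(1).tolist() if st[i,4]>500 else "",plane(c,[ce[i]],z).round(4)[0])
```

```text
top red 38 [186.1 219.1] box  [0.4006 0.2965 0.009 ]
top red 81 [206.7 257.4] box  [0.2853 0.2287 0.009 ]
top green 3150 [277.4 179.2] box [[234.5, 193.8000030517578], [239.89999389648438, 152.5], [320.6000061035156, 163.0], [315.20001220703125, 204.3000030517578]] [0.5241 0.0203 0.088 ]
top green 83 [151.  247.7] box  [0.3153 0.3813 0.088 ]
side red 96 [329.9 256.4] box  [0.2844 0.2157 0.009 ]
side red 53 [281.5 277.1] box  [0.4018 0.2916 0.009 ]
side green 392 [290.5  79.8] box  [ 0.4146 -0.744   0.088 ]
side green 3708 [232.2 197.5] box [[174.1999969482422, 220.89999389648438], [184.3000030517578, 148.1999969482422], [271.20001220703125, 160.3000030517578], [261.1000061035156, 233.0]] [0.5458 0.1037 0.088 ]
side green 174 [321.8 321.4] box  [0.3212 0.4498 0.088 ]
```

View pics/crop1.png

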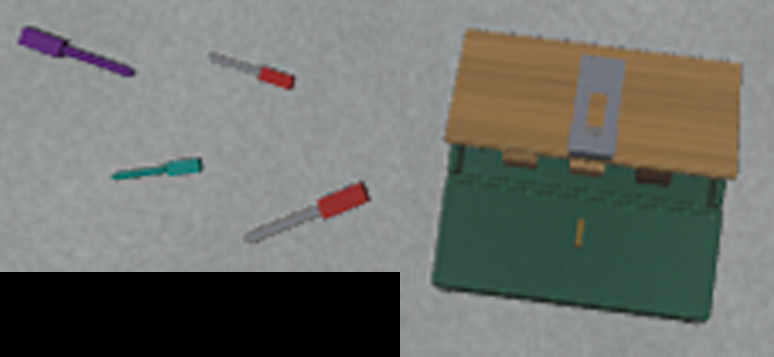

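The crop confirms it: the small red pin's grip is at about (187,219) and its tip at (166,212), roughly 86 mm long as specified. The lid is open with the hasp leaning back over it, and the staple sits at (278,178). Next is the case frame.

```bash
cat >> h.py <<'E'
def comp(c,lo,hi,roi):
    x0,y0,x1,y1=roi; m=cv2.inRange(cv2.cvtColor(c["img"],cv2.COLOR_BGR2HSV),lo,hi)[y0:y1,x0:x1]
    k,l,st,ce=cv2.connectedComponentsWithStats(m); i=1+np.argmax(st[1:,4]); return np.argwhere(l==i)[:,::-1]+[x0,y0]
E
python3 - <<'E'
from h import *
import pickle
d=pickle.load(open("c0.pkl","rb")); t,s=d["top"],d["side"]
b=comp(t,(12,100,60),(32,255,255),(268,168,290,190)); print("brass top",len(b),b.mean(0),np.ptp(b,0)+1, plane(t,[b.mean(0)],.105))
b2=comp(s,(12,90,60),(32,255,255),(235,165,262,185)); print("brass side",len(b2),b2.mean(0),np.ptp(b2,0)+1); print("tri",tri(t,b.mean(0),s,b2.mean(0)))
p=plane(t,[[234.7,194.5],[315.5,204.4]],.088); v=p[0]-p[1]; print(p,"w",np.linalg.norm(v),"yaw",np.arctan2(-v[0],v[1]))
l=plane(t,[comp(t,(0,0,0),(179,255,255),(0,0,2,2))[0]],0)
# pin
q=plane(t,[[165.9,212.2],[191.9,220.9]],.008);print("pin",q,np.linalg.norm(q[0]-q[1]))
print("bystanders",plane(t,[[161.5,162.5],[389,237],[406,166]],0.02).round(3).tolist())
E
```

```text
brass top 12 [277.33333333 177.83333333] [2 8] [[0.526639   0.02093339 0.105     ]]
brass side 13 [243.23076923 173.61538462] [7 3]
tri (array([0.5262992 , 0.02103176, 0.10887602]), np.float64(6.482533027273153e-05))
[[ 0.4763159   0.14310967  0.088     ]
 [ 0.45406009 -0.09183215  0.088     ]] w 0.2359936026004963 yaw -0.0944471637079039
pin [[0.42006343 0.36013962 0.008     ]
 [0.39555372 0.27842698 0.008     ]] 0.08530933049303874
bystanders [[0.573, 0.377, 0.02], [0.364, -0.324, 0.02], [0.582, -0.373, 0.02]]
```

```bash
python3 -m pendant '-40 -30 -20 6; -90 -62 -40 13; -140 -97 -50 20; -190 -130 -50 27; -240 -165 -50 34; -290 -200 -50 41; -340 -235 -50 48; -390 -270 -50 55; -440 -305 -50 62; -495 -345 -50 70; -553 -385 -50 78.7; -553 -385 -50 78.7' 0 20
python3 - <<'E'
from h import *
cx=np.array([.9955,-.0943,0]);cy=np.array([.0943,.9955,0]);O=np.array([.6229,.0119,0])
print(totool(O-.025*cx+.08*cy+[0,0,.086]).round(1)); s=monitor.read_state(); print(R.from_rotvec(s["ee_rot"]).as_matrix().round(3).tolist(),s["clock"])
E
```

```text
clock: 1.6
eef_pos: [0.6074, 0.0888, 0.268]
ee_rot: [2.33, 2.102, -0.004]
contact_force: [-1.2, -0.2, -0.8]
finger_gap: 0.0003
gripper_force: 0.0
[[  5.6  -2.4 182. ]]
[[0.103, 0.995, 0.0], [0.995, -0.103, -0.004], [-0.004, 0.0, -1.0]] 1.6
```

```bash
python3 -m pendant '0 0 40 0; 0 0 80 0; 0 0 95 0; 0 0 107 0; 0 0 119 0; 0 0 131 0; 0 0 143 0; 0 0 155 0; 0 0 166 0; 0 0 174 0; 0 0 180 0; 0 0 180 0'
```

```text
clock: 3.1
eef_pos: [0.6064, 0.0945, 0.0885]
ee_rot: [2.323, 2.113, 0.001]
contact_force: [0.5, -1.3, -0.5]
finger_gap: 0.0005
gripper_force: 0.0
```

```bash
python3 -m pendant '0 0 1 0; 0 0 2 0; 0 0 3 0; 0 0 3 0; 0 0 3 0'
python3 - <<'E'
from h import *
import pickle
d={n:vision.capture(n) for n in("top","side")}; pickle.dump(d,open("c1.pkl","wb"))
a=cv2.resize(d["top"]["img"][90:230,200:350],None,fx=2.6,fy=2.6);b=cv2.resize(d["side"]["img"][100:240,160:310],None,fx=2.6,fy=2.6)
cv2.imwrite("pics/p2.png",np.hstack([a,b])); print(monitor.read_state()["contact_force"])
E
```

```text
clock: 3.72
eef_pos: [0.6066, 0.0945, 0.0883]
ee_rot: [2.323, 2.113, 0.003]
contact_force: [-4.1, 0.0, 13.7]
finger_gap: 0.0002
gripper_force: 7.1
[-4.28354331  0.19102619 14.2453649 ]
```

View pics/p2.png

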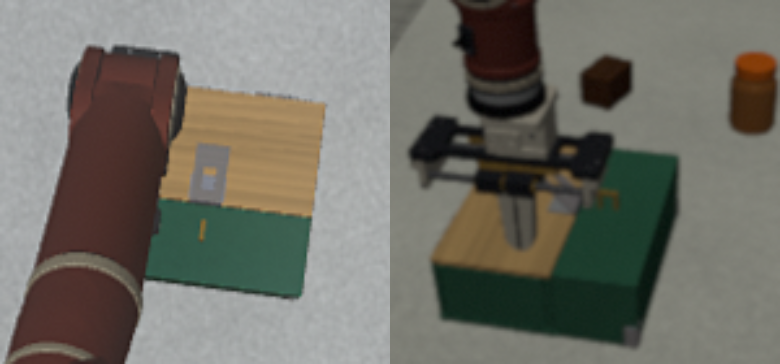

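The lid is shut flush (13 N against the stop). The hasp leans back: in the top crop its end is at (212,145), which is about (281.5,145.8) in the full picture.

Run:
```python
from h import *
import pickle
t=pickle.load(open("c1.pkl","rb"))["top"]
cx=np.array([.9955,-.0943,0]);cy=np.array([.0943,.9955,0]);H=np.array([.5263,.021,.088])+.032*cx
print(proj(t,H))
for a in np.arange(1.7,2.6,.1): print(a.round(1),proj(t,H-.08*np.cos(a)*cx+[0,0,.08*np.sin(a)]).round(1), round(-80*np.cos(a)),round(80*np.sin(a)))
```

```text
[[278.46613998 167.64344941]]
1.7 [[279.8 160.5]] 10 79
1.8 [[280.1 157.7]] 18 78
1.9 [[280.4 155.1]] 26 76
2.0 [[280.7 152.6]] 33 73
2.1 [[281.  150.3]] 40 69
2.2 [[281.2 148.1]] 47 65
2.3 [[281.4 146.2]] 53 60
2.4 [[281.6 144.6]] 59 54
2.5 [[281.7 143.1]] 64 48
```

```bash
python3 -m pendant '0 0 -45 0; 0 0 -105 0; -40 20 -105 0; -81 41 -105 0; -81 41 -90 0; -81 41 -60 0; -81 41 -35 0; -81 41 -35 0' && python3 -m pendant '0 -15 0 0; 0 -28 0 0; 0 -40 0 0; 0 -52 0 0; 0 -64 0 0; 0 -76 0 0; 0 -88 0 0; 0 -100 0 0; 0 -112 0 0; 0 -127 0 0; 0 -145 0 0; 0 -148 0 0'
```

```text
clock: 4.82
eef_pos: [0.637, 0.0116, 0.1178]
ee_rot: [-2.319, -2.112, 0.006]
contact_force: [0.0, -0.2, -0.1]
finger_gap: 0.0004
gripper_force: 0.0
clock: 6.32
eef_pos: [0.4899, 0.0244, 0.1206]
ee_rot: [-2.322, -2.113, 0.002]
contact_force: [-0.6, -0.2, 0.2]
finger_gap: 0.0006
gripper_force: 0.0
```

```bash
python3 -m pendant '0 0 6 0; 0 0 12 0; 0 0 18 0; 0 0 24 0; 0 0 28 0; 0 0 30 0; 0 0 32 0; 0 0 32 0; 0 0 32 0' && python3 -m pendant '0 0 -40 0; 0 0 -95 0; 0 0 -115 0'
python3 - <<'E'
from h import *
s=monitor.read_state();print(s["clock"])
P=np.array([.3955,.2784,.008]);T=np.array([.4201,.3601,.008]);u=(T-P)/np.linalg.norm(T-P)
b=np.array([.4006,.2965,0]); print("block from tip",T-.071*u,b,"ang deg",np.degrees(np.arctan2(-u[0],u[1])))
c=(T-.071*u+b)/2;c[2]=.003;print(c,totool(c).round(1))
E
```

```text
clock: 7.45
eef_pos: [0.4915, 0.0241, 0.0906]
ee_rot: [-2.324, -2.113, -0.002]
contact_force: [-5.3, -0.2, 15.6]
finger_gap: 0.0005
gripper_force: 8.1
clock: 7.82
eef_pos: [0.4934, 0.0239, 0.2067]
ee_rot: [2.321, 2.111, 0.007]
contact_force: [-0.0, 0.9, -0.4]
finger_gap: 0.0006
gripper_force: 0.0
7.825
block from tip [0.3996296  0.29211498 0.008     ] [0.4006 0.2965 0.    ] ang deg -16.757131732889167
[0.4001148  0.29430749 0.003     ] [[ 260.2 -119.7  203.3]]
```

```bash
python3 -m pendant '40 -20 0 2; 90 -42 0 5; 140 -65 20 8; 190 -88 60 11.3; 230 -106 90 11.3; 260 -119.5 120 11.3; 260 -119.5 150 11.3; 260 -119.5 175 11.3; 260 -119.5 190 11.3; 260 -119.5 200 11.3; 260 -119.5 203 11.3; 260 -119.5 203 11.3' 0.5 15
python3 - <<'E'
from h import *
import pickle
d={n:vision.capture(n) for n in("top","side")}; pickle.dump(d,open("c2.pkl","wb"))
a=cv2.resize(d["top"]["img"][180:270,140:240],None,fx=4,fy=4);b=cv2.resize(d["side"]["img"][230:320,230:330],None,fx=4,fy=4)
c=cv2.resize(d["side"]["img"][140:240,170:285],None,fx=4,fy=4)
cv2.imwrite("pics/p3.png",cv2.resize(np.hstack([b,c[:360]]),None,fx=.9,fy=.9))
E
```

```text
clock: 9.32
eef_pos: [0.3976, 0.2944, 0.001]
ee_rot: [-2.521, -1.875, -0.001]
contact_force: [0.5, -0.5, 1.3]
finger_gap: 0.0465
gripper_force: 0.0
```

View pics/p3.png

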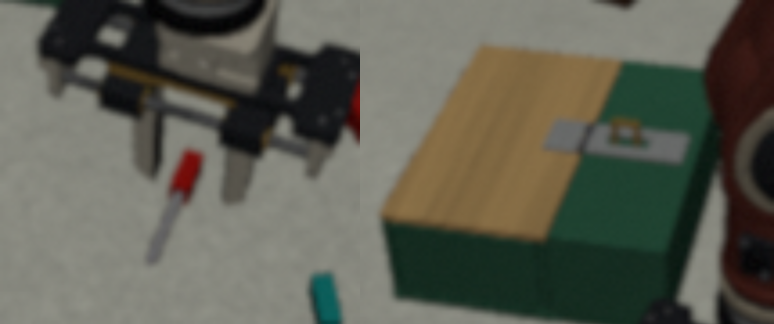

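The hasp lies flat with the staple standing through its slot, and the red grip is between the open fingers. I'll close, lift and check the grasp.

```bash
python3 -m pendant '0 0 -2 0; 0 0 -2 0' && python3 -m pendant '0 0 0 0; 0 0 0 0; 0 0 0 0; 0 0 0 0; 0 0 0 0; 0 0 0 0; 0 0 0 0' 0 20 && python3 -m pendant '0 0 -30 0; 0 0 -80 0; 0 0 -130 0; 0 0 -170 0; 0 0 -170 0; 0 0 -170 0'
python3 - <<'E'
from h import *
import pickle
d={n:vision.capture(n) for n in("top","side")}; pickle.dump(d,open("c3.pkl","wb"))
p=totool([0,0,0])
s=monitor.read_state();g=s["eef_pos"];px=proj(d["side"],g)[0].astype(int);py=proj(d["top"],g)[0].astype(int);print(px,py)
f=lambda im,p:cv2.resize(im[max(p[1]-45,0):p[1]+45,max(p[0]-45,0):p[0]+45],(390,390),interpolation=2)
cv2.imwrite("pics/p4.png",np.hstack([f(d["side"]["img"],px),f(d["top"]["img"],py)]))
E
```

```text
clock: 9.68
eef_pos: [0.3975, 0.2945, 0.0031]
ee_rot: [2.521, 1.875, 0.001]
contact_force: [0.2, 0.6, -0.0]
finger_gap: 0.0463
gripper_force: 0.0
clock: 10.55
eef_pos: [0.3972, 0.2943, 0.0026]
ee_rot: [-2.521, -1.875, 0.0]
contact_force: [0.3, -0.5, -0.1]
finger_gap: 0.0139
gripper_force: 20.0
clock: 11.3
eef_pos: [0.3963, 0.294, 0.1719]
ee_rot: [-2.52, -1.875, 0.003]
contact_force: [-0.1, 1.1, -1.2]
finger_gap: 0.0138
gripper_force: 20.0
[286 228] [176 220]
```

View pics/p4.png

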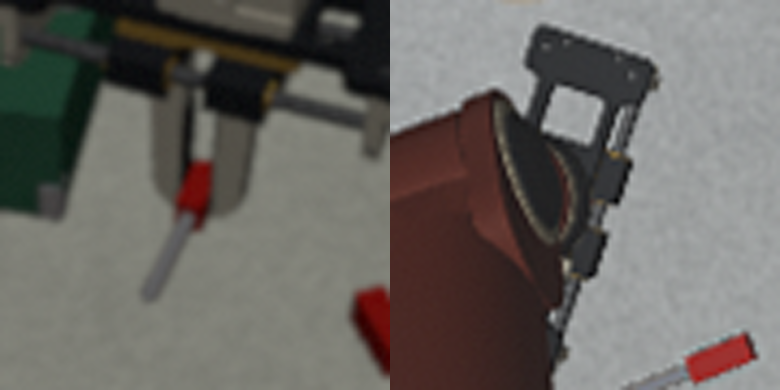

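Run:
```python
from h import *
import pickle
d=pickle.load(open("c3.pkl","rb"));c=d["side"]
s=monitor.read_state();M=R.from_rotvec(s["ee_rot"]).as_matrix();p=s["eef_pos"]
o,r=rays(c,[[275.6,251.3]]);r=r[0];n=M[:,1];X=o+r*((p-o)@n)/(r@n);print("tip in tool mm",M.T@(X-p)*1000)
z=plane(c,[[275.6,251.3]],p[2]+.005)[0];print("at height",M.T@(z-p)*1000)
S=np.array([.5263,.021,0]);cx=np.array([.9955,-.0943,0]);cy=np.array([.0943,.9955,0])
print(totool(S-.09*cy+[0,0,.17]).round(1)); print(np.degrees(np.arctan2(M[0,0],M[1,0])), M.round(3).tolist())
```

```text
tip in tool mm [ 6.85582272e+01 -3.26547637e-14 -1.39502437e+00]
at height [71.80392746 -1.10535457 -5.20522845]
[[-312.   220.7    1.6]]
16.712054310643747 [[0.288, 0.958, -0.003], [0.958, -0.288, -0.002], [-0.003, -0.002, -1.0]]
```

```bash
python3 -m pendant '-15 10 -5 0; -45 32 -15 -1; -80 57 -20 -2; -115 81 -20 -4; -150 106 -20 -6; -185 131 -20 -8; -220 156 -20 -9; -252 179 -20 -10; -282 200 -20 -11; -302 214 -20 -11.3; -312 221 -20 -11.3; -312 221 -20 -11.3' && python3 -m pendant '0 0 15 0; 0 0 40 0; 0 0 60 0; 0 0 72 0; 0 0 72 0; 0 0 72 0'
python3 - <<'E'
from h import *
import pickle
d={n:vision.capture(n) for n in("top","side")}; pickle.dump(d,open("c4.pkl","wb"))
a=cv2.resize(d["side"]["img"][130:230,185:285],(390,390),interpolation=2);b=cv2.resize(d["top"]["img"][130:230,240:340],(390,390),interpolation=2)
cv2.imwrite("pics/p5.png",np.hstack([a,b]))
S=np.array([.5263,.021,.0985]);print(totool(S).round(1),R.from_rotvec(monitor.read_state()["ee_rot"]).as_matrix().round(3).tolist())
E
```

```text
clock: 12.9
eef_pos: [0.5187, -0.0692, 0.1924]
ee_rot: [-2.326, -2.111, 0.001]
contact_force: [1.0, 0.9, -0.5]
finger_gap: 0.0138
gripper_force: 20.0
clock: 13.65
eef_pos: [0.5196, -0.068, 0.1211]
ee_rot: [2.323, 2.114, 0.001]
contact_force: [0.4, -0.5, -0.2]
finger_gap: 0.0137
gripper_force: 20.0
[[89.3 -1.9 22.9]] [[0.094, 0.996, 0.002], [0.996, -0.094, -0.0], [-0.0, 0.002, -1.0]]
```

View pics/p5.png

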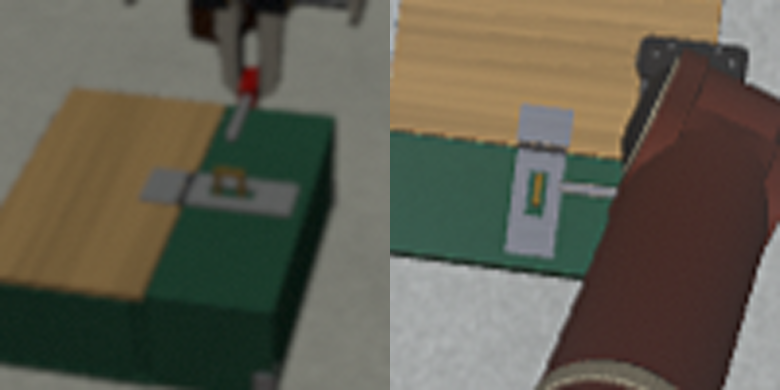

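Top crop: the hasp is flat, the brass staple is at (538,189) and the shaft tip at (563,188), already nearly in line. Side crop: the tip is at (232,138) and the staple arch at (230,180).

Run:
```python
from h import *
import pickle
d=pickle.load(open("c4.pkl","rb"));t,s=d["top"],d["side"]
b=comp(t,(12,100,60),(32,255,255),(272,170,284,188)).astype(float);print("brass",len(b),b.mean(0),plane(t,[b.mean(0)],.109))
cx=np.array([.9955,-.0943,0]);cy=np.array([.0943,.9955,0]);S=plane(t,[b.mean(0)],.109)[0]
# shaft axis line in top: bright gray pixels right of hasp
im=t["img"].astype(int);
for c in range(284,298): 
    col=im[172:186,c,2]; w=np.clip(col-75,0,None); print(c,(w*np.arange(172,186)).sum()/max(w.sum(),1),w.max(),end=" | ")
X,e=tri(t,[284.2,178.2],s,[244.5,165.4]);print("\ntip",X,e)
st=monitor.read_state();p=st["eef_pos"]
v=X-S;print("tip rel staple case x,y:",v@cx*1000,v@cy*1000,"tcp rel",(p-S)@cx*1000,(p-S)@cy*1000,"tip below/above tcp",(X-p)[2]*1000)
for zz in(.124,.126):
  L=plane(t,[[286,178.6],[294,179.6]],zz)
  print(((L-S)@cx*1000).round(1))
```

```text
brass 12 [277.33333333 177.83333333] [[0.52625485 0.02103211 0.109     ]]
284 175.44117647058823 54 | 285 177.64705882352942 64 | 286 177.71311475409837 65 | 287 177.72649572649573 63 | 288 177.75396825396825 65 | 289 177.85714285714286 62 | 290 177.9083969465649 59 | 291 178.13483146067415 62 | 292 178.45390070921985 63 | 293 178.58536585365854 62 | 294 178.725 65 | 295 178.71186440677965 64 | 296 178.7709923664122 67 | 297 178.61739130434782 57 | 
tip [0.52454005 0.00200616 0.12397512] 0.0004877882662284072
tip rel staple case x,y: 0.08705425582591568 -19.102039444017386 tcp rel 1.918628603464605 -89.3732342737439 tip below/above tcp 2.5918433498898774
[-0.7 -0.8]
[-0.9 -1. ]
```

```bash
python3 -m pendant '0 -2 10 0; 0 -2 20 0; 0 -2 26.5 0; 0 -2 26.5 0; 0 -2 26.5 0' && python3 -m pendant '5 0 0 0; 10 0 0 0; 15 0 0 0; 20 0 0 0; 25 0 0 0; 30 0 0 0; 30 0 0 0; 30 0 0 0'
python3 - <<'E'
from h import *
import pickle
d={n:vision.capture(n) for n in("top","side")}; pickle.dump(d,open("c5.pkl","wb"))
a=cv2.resize(d["side"]["img"][145:205,215:275],(390,390),interpolation=2);b=cv2.resize(d["top"]["img"][150:210,250:310],(390,390),interpolation=2)
cv2.imwrite("pics/p6.png",np.hstack([a,b]))
E
```

```text
clock: 14.38
eef_pos: [0.5173, -0.068, 0.0942]
ee_rot: [2.324, 2.114, -0.0]
contact_force: [0.1, -0.3, -0.7]
finger_gap: 0.0138
gripper_force: 20.0
clock: 15.38
eef_pos: [0.52, -0.0382, 0.0942]
ee_rot: [2.324, 2.114, -0.0]
contact_force: [-0.2, 0.3, 0.3]
finger_gap: 0.0138
gripper_force: 20.0
```

View pics/p6.png

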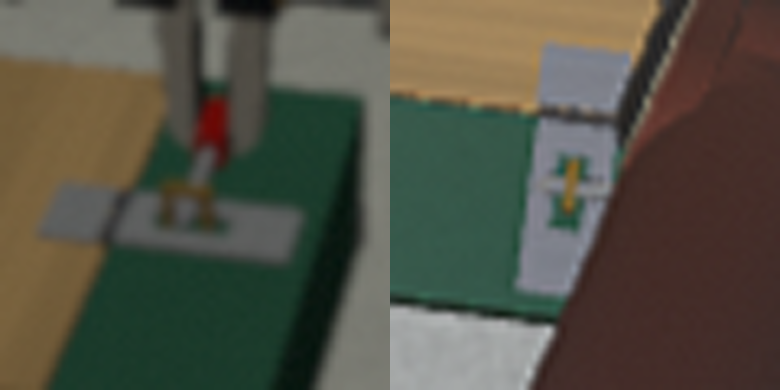

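The shaft shows on both sides of the brass staple and passes under its bow, with no contact force. I'll push on, lower and release.

```bash
python3 -m pendant '5 0 0 0; 10 0 0 0; 15 0 0 0; 20 0 0 0; 23 0 0 0; 23 0 1 0; 23 0 2.5 0; 23 0 2.5 0; 23 0 2.5 0' && python3 -m pendant '0 0 0 0; 0 0 0 0; 0 0 0 0; 0 0 0 0' 0.35 && python3 -m pendant '0 0 -10 0; 0 0 -25 0; 0 0 -60 0; 0 0 -110 0; -50 0 -120 0; -110 0 -120 0; -165 0 -120 0; -165 0 -120 0'
python3 - <<'E'
from h import *
import pickle
d={n:vision.capture(n) for n in("top","side")}; pickle.dump(d,open("c6.pkl","wb"))
a=cv2.resize(d["side"]["img"][145:205,215:275],(390,390),interpolation=2);b=cv2.resize(d["top"]["img"][150:210,250:310],(390,390),interpolation=2)
cv2.imwrite("pics/p7.png",np.hstack([a,b]))
E
```

```text
clock: 16.6
eef_pos: [0.5224, -0.0148, 0.0926]
ee_rot: [-2.324, -2.114, -0.002]
contact_force: [-1.5, 1.0, 6.5]
finger_gap: 0.0134
gripper_force: 20.0
clock: 17.1
eef_pos: [0.5221, -0.0153, 0.0915]
ee_rot: [-2.324, -2.114, 0.001]
contact_force: [-0.2, 0.8, -0.5]
finger_gap: 0.0328
gripper_force: 0.0
clock: 18.1
eef_pos: [0.505, -0.1859, 0.2135]
ee_rot: [2.332, 2.099, -0.003]
contact_force: [-0.1, 0.1, -0.1]
finger_gap: 0.0325
gripper_force: 0.0
```

View pics/p7.png

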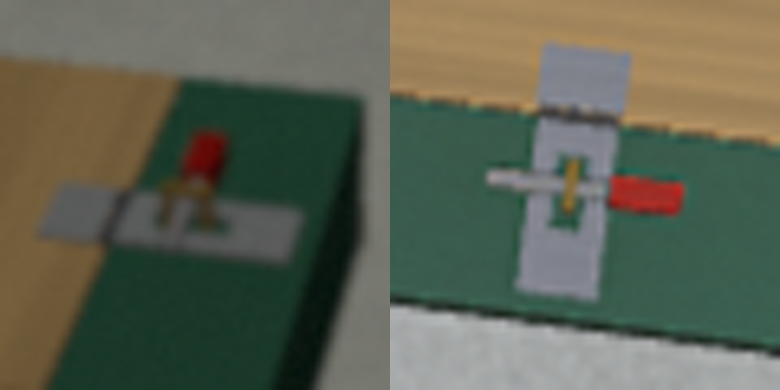

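The pin lies level through the eye, with its grip at (645,195) in the top crop right beside the hasp's edge and its tip at (487,178) well past the staple. The robot is clear, so I'll hand in.

```bash
python3 -c "
from cell import robot
print(robot.close_job())"
```

```text
the job is handed in; nothing more can be done
None
```

The lid is shut, the hasp lies flat over the staple, and the small red pin is through the eye with its grip beside the hasp's edge and released; the job was handed in after about 18 s, with no verdict returned.

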